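# Restock the stepped reagent rack

## Robot

A 6-joint arm with a two-finger parallel gripper is mounted at the origin on a cart in front of the work surface, level with it; the furniture and walls round the work are solid. World frame = base frame: x ahead of the robot, y to its left, z up, the work surface at z = 0. Lengths are in m, angles in rad, forces in N, time in s.
With the tool pointing down it reaches from about 0.375 to 0.925 m from the base axis. Payload 5.7 kg.
Tool frame: the origin (TCP) lies at the very end of the fingers, on their centre line; the grasp point (between the pads) lies 19 mm behind it; z points along the fingers, y is the line along which they close (so a half turn about z gives the same grasp; the last joint's range is limited). The gripper opens to 88 mm and grips with 3 to 60 N. Pads are 20 mm wide; open, the fingers measure 115 mm over their backs; the gripper's body (75 mm by 178 mm) begins 61 mm behind the grasp point.
Start: joints at [1.13, 0.359, 1.51, -0, 1.272, -0.115], TCP at [0.192, 0.568, 0.223] pointing down, gripper open.
Joint ranges: [-2.97, 2.97], [-1.01, 2.36], [0.21, 2.38], [-0.96, 4.11], [0.2, 2.71], [-2.98, 2.98]. Speed limits (rad/s): [2.39, 2.39, 3.14, 3.14, 3.14, 3.14].

## Interface

Orientations are given as [roll, pitch, yaw] about the fixed x, y, z axes, in that order (R = Rz(yaw) Ry(pitch) Rx(roll)).
In Python, from plant import env gives the robot as it stands.
- The arm moves only by the tool apply_moves, never from a script. Its argument "series" is a list that holds one entry, the list of rows, each a list of 7 numbers: the shift along the tool's x, y, z in units of 30 mm (1.0 is 30 mm), then the turn, a rotation vector about the tool's x, y, z in units of 5 degrees (1.0 is 5 degrees), then the opening, from -1 (shut) to 1 (fully open). In form: [[[tx, ty, tz, rx, ry, rz, grip], ...]]. A call has 1 to 8 rows; each row is the pose to reach, as a shift and turn from the pose commanded when the call began, along the tool's axes at that moment; what a row does not reach only later rows make up. A row lasts 1/12 s, in which the tool goes at most 41.7 mm and 7.16 degrees, less where a joint would pass 70% of its speed; a pose out of reach is approached as far as the arm can. A call with a gripper value outside its range is refused whole. The fingers move at their own pace and stop on an object; "grip_force" is the grip in N (left out, the last holds). Time passes only in rows, so rows that repeat a pose let the fingers close. It gives the time, the measured TCP pose, the force, the opening and the grip force at its end, in the units of the state.
- env.read_state(): the state, without advancing time (a new reading comes with each control period).
- env.snapshot(name): name is "side" or "top" or "wrist"; returns the picture (400x640x3 uint8, blue, green, red); there is no depth.
- env.camera_model(name): a dict with "fx", "fy", "cx", "cy" (pixels), "D" ([k1, k2, p1, p2, k3] as OpenCV has them; the pictures are not rectified), "R" (3x3) and "t" (3): a world point X has camera coordinates R X + t. Camera axes: x right, y down, z forward; pixel columns grow to the right and rows downward; lengths in m; the calibration is good to about 2 mm. A picture is of the moment at which its call begins: read the wrist's pose just before it. camera_model takes no time and is no camera call; for the wrist camera it gives the pose at the moment of the call.
- env.finish_job(): hands the job in; it is judged then, once.
Trained networks look in the newest picture that a camera, given by its name, has taken for a name from the list of things; names that differ only in an ending like _2 or _b are one class to them, and where a whole thing is asked for, a point or a joint stands for the part that bears it (a point fixed in the world has none). Each returns a list of dicts, best first, with "score" (0 to 1); they miss things now and then, are a little off and sometimes report something else, mostly with a low value. They report only what shows in the picture. A call takes as long as a camera call. They do not tell look-alikes from the thing itself.
- env.masks_of(target, camera): "region" (400x640 bool, what is visible of it) and "position" ([column, row] in pixels, amid what is visible of it).
The state is a dict: "clock": time; "joint_pos": joint angles; "qd": joint speeds; "tau": joint torques, N m; "ee_pos": TCP position; "orientation": TCP orientation; "ft_force": force on the tool from outside, world axes, zero at the start; "wrist_torque": the same for the moment, N m; "finger_gap": finger opening in m; "grasp_force": force on a finger pad.
Only numpy, scipy, OpenCV 4.12 (cv2) and the standard library are available. Lean on these libraries where they do the work, as an engineer would, in place of code of your own. Each camera call takes 0.05 s, during which the arm holds its last target. There are 200 camera calls.

## Task

Restock the white stepped rack from the green carrier: put each fresh bottle on the raised back step, in the well directly behind the opened bottle of the same kind (yellow cap, blue cap, red bulb, black bulb), so that both rows run in the same order and the opened ones are used up first. Lower each one all the way into its well, standing upright, rather than dropping it, and leave the opened bottles standing in their front wells.

Things in the scene. Friction and masses are not known exactly. Their poses are not given: they have to be found in the camera images.
- reagent_rack: White two-step rack, grey ends, 114x260 mm, fixed. Origin: centre of underside; z up, x from low front step to high back step, y along rows. Round wells 40 mm wide, 18 mm deep, 3 mm chamfer, at y = -90, -30, 30, 90 mm. Front: x = -28 mm, rim z = 27, floor z = 9 mm. Back: x = 28 mm, rim z = 52, floor z = 34 mm; empty at start. End plates stand 3 mm above the rims.
- carrier: Green one-row carrier, fixed, 56 x 292 mm. Origin: centre of its underside; z up, y along the row. Four wells 40 mm wide at x = 0 and y = -90, -30, 30, 90 mm, rim at z = 27 mm, floor at z = 9 mm, holding the fresh bottles in any order. End plates stand 3 mm above the rim.
- fresh_yellow: Fresh squat white-labelled bottle with a yellow screw cap, 31 mm diameter, 59 mm high (cap 31 mm wide, from 41 to 59 mm). Starts upright in one of the carrier's wells. Origin: centre of its underside, z up.
- fresh_blue: Fresh clear vial with a dark blue screw cap, 27 mm diameter, 54 mm high (cap 24 mm wide, from 42 to 54 mm). Starts upright in one of the carrier's wells. Origin: centre of its underside, z up.
- fresh_red: Fresh brown dropper bottle with a red rubber bulb, 28 mm diameter up to 56 mm, collar 19 mm wide from 54 to 66 mm, bulb 12 mm wide up to 96 mm. Starts upright in one of the carrier's wells. Origin: centre of its underside, z up.
- fresh_black: Fresh brown dropper bottle with a black rubber bulb, 28 mm diameter up to 56 mm, collar 19 mm wide from 54 to 66 mm, bulb 12 mm wide up to 96 mm. Starts upright in one of the carrier's wells. Origin: centre of its underside, z up.
- open_yellow: Opened bottle of the same kind and size as fresh_yellow; stands upright in one of the front wells of the white rack and stays there. Origin: centre of its underside, z up.
- open_blue: Opened bottle of the same kind and size as fresh_blue; stands upright in one of the front wells of the white rack and stays there. Origin: centre of its underside, z up.
- open_red: Opened bottle of the same kind and size as fresh_red; stands upright in one of the front wells of the white rack and stays there. Origin: centre of its underside, z up.
- open_black: Opened bottle of the same kind and size as fresh_black; stands upright in one of the front wells of the white rack and stays there. Origin: centre of its underside, z up.
Not all that is in view belongs to the job. What is shaped like the fresh_red but orange or purple is not meant. What is shaped like the fresh_black but pink is not meant.

How it is judged:
By the outcome, as a careful person would: the job done as asked, in the order asked, and still so for the second after the job is handed in, with the robot touching nothing.
It also fails if it takes over 88 s, if anything falls off the work surface, if the arm or the gripper's body presses on something with over 40 N, if the wrist force passes 120 N, or if a joint passes its speed limit or range.

## Working session

There is one attempt and no reset: what is moved stays moved. The work goes in short steps, Python scripts to look and compute and a tool call to move; the robot and the scene stay as the last step left them, time stands still between calls to the robot, and variables do not carry over. Pictures are saved under pics/ and viewed, at most 14 in all, crops included, and the job is handed in when it is done.

Besides the shell and the picture viewer there is one more tool, called after "Emit:" as a command line: name --argument value ..., lists and objects as JSON in quotes. apply_moves: Moves the arm, as the interface text tells. Its arguments: {"type":"object","properties":{"series":{"type":"array","items":{"type":"array","items":{"type":"array","items":{"type":"number"}}}},"grip_force":{"type":"number"}},"required":["series"]}

```bash
ls; mkdir -p pics
python3 - <<'E'
from plant import env
import cv2
print(env.read_state())
for n in ("top","side"):
    im=env.snapshot(n); cv2.imwrite(f"pics/{n}0.png",im)
    m=env.camera_model(n); print(n,m)
    for t in ["reagent_rack","carrier","fresh_yellow","fresh_blue","fresh_red","fresh_black","open_yellow","open_red"]:
        print(t,[(round(float(d["score"]),2),[round(float(v)) for v in d["position"]],int(d["region"].sum())) for d in env.masks_of(t,n)][:6])
E
```

```text
pics
{'clock': 0.0, 'joint_pos': array([ 1.12984752e+00,  3.59525042e-01,  1.51146663e+00, -1.70109525e-05,
        1.27248959e+00, -1.15123438e-01]), 'qd': array([ 6.51542057e-04,  1.07283494e-03, -3.71844346e-04, -8.44341098e-04,
        6.36527586e-05, -2.18187502e-03]), 'tau': array([-1.43471858e-03, -5.15367079e+01, -2.70730519e+01,  6.72656740e-02,
        3.50987061e-02, -1.32992045e-04]), 'ee_pos': array([0.19177452, 0.56777373, 0.22178466]), 'orientation': array([-3.13971468e+00, -2.00800616e-04,  2.81577211e+00]), 'ft_force': array([-0.27587565, -0.09604276,  0.04720374]), 'wrist_torque': array([-0.0294936 ,  0.01712188, -0.01669004]), 'grasp_force': 0.0, 'finger_gap': 0.08817887708087695}
top {'fx': 414.6033443011164, 'fy': 414.6033443011164, 'cx': 316.85144790515653, 'cy': 208.61286813167277, 'D': array([-0.07427108,  0.        ,  0.        ,  0.        ,  0.        ]), 'R': array([[ 0.01884718, -0.99980351,  0.00614219],
       [-0.98898698, -0.01954456, -0.1467064 ],
       [ 0.14679762, -0.00330954, -0.98916101]]), 't': array([-0.24663923,  0.45899524,  0.80426405])}
r
[... 635 characters left out ...]
       ,  0.        ,  0.        ,  0.        ]), 'R': array([[ 0.98783742, -0.15527927, -0.00809792],
       [-0.10009808, -0.59521191, -0.79730995],
       [ 0.11898573,  0.78842319, -0.60351576]]), 't': array([-0.48771658, -0.04813162,  1.01609284])}
reagent_rack [(0.79, [366, 222], 6197)]
carrier [(0.7, [297, 196], 438), (0.59, [279, 229], 2734)]
fresh_yellow [(0.58, [244, 227], 523)]
fresh_blue [(0.77, [320, 186], 257), (0.45, [320, 214], 412)]
fresh_red [(0.81, [272, 211], 441), (0.7, [276, 167], 409), (0.65, [280, 266], 568)]
fresh_black [(0.94, [306, 164], 393), (0.65, [298, 197], 392)]
open_yellow [(0.8, [389, 182], 334), (0.69, [345, 204], 268), (0.61, [245, 223], 523)]
open_red []
```

Run:
```python
import cv2
t=cv2.imread("pics/top0.png")[90:310,190:460]; s=cv2.imread("pics/side0.png")[110:320,190:460]
cv2.imwrite("pics/tc.png",cv2.resize(t,None,fx=2.9,fy=2.7,interpolation=cv2.INTER_CUBIC)); cv2.imwrite("pics/sc.png",cv2.resize(s,None,fx=2.8,fy=2.8,interpolation=cv2.INTER_CUBIC))
```

```text
(no output)
```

View pics/tc.png

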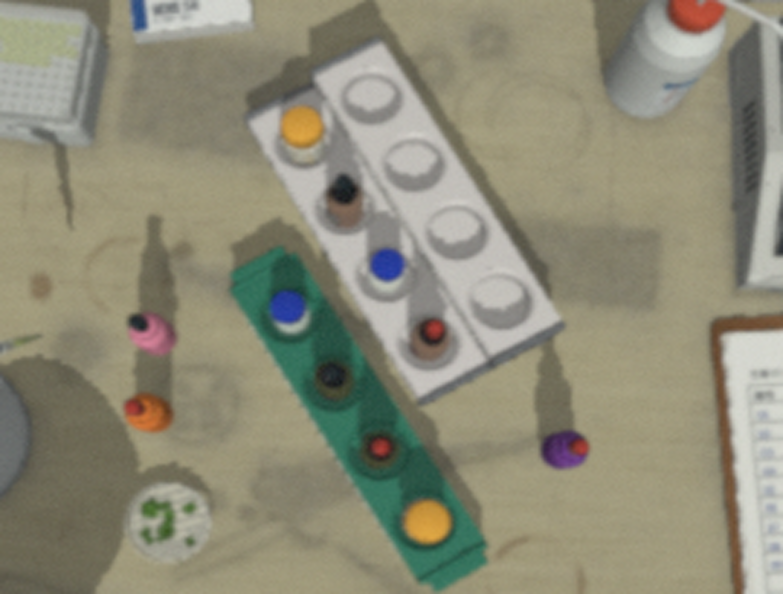

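View pics/sc.png

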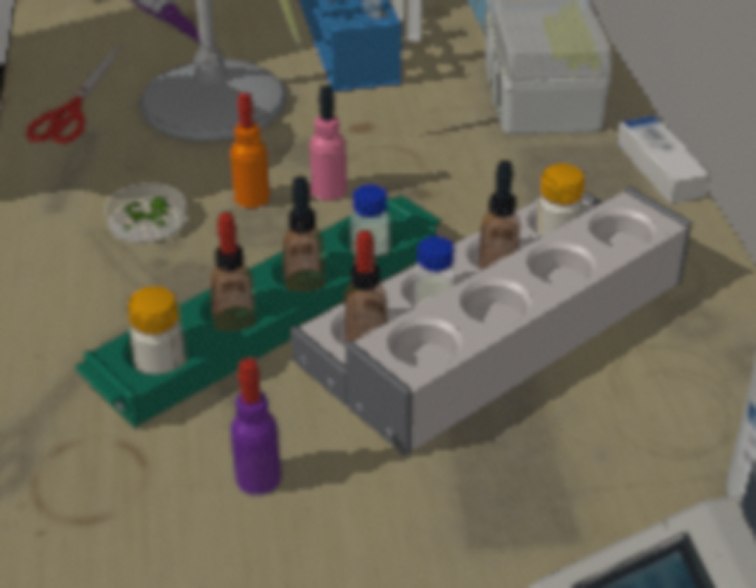

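View pics/top0.png

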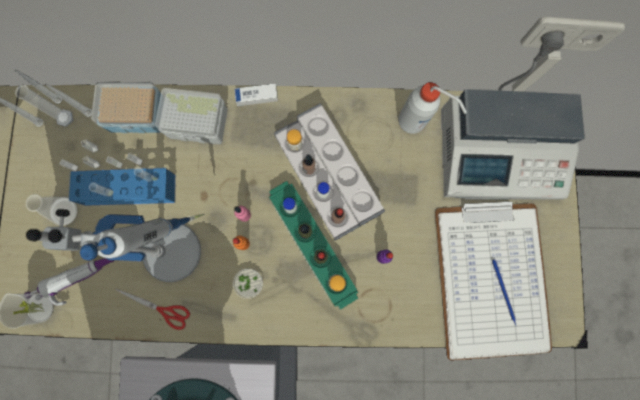

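Top view (crop → full pixels): in the rack's front row, from the far-left end, are yellow (294,137), black (308,161), blue (323,188) and red (339,216). Carrier order is blue (289,204), black (305,230), red (321,256), yellow (337,283). The look-alikes are pink (242,214), orange (241,242) and purple (385,257). They stand on the bare table outside the carrier, and the brown-bodied bottles in the carrier are the ones meant.

```bash
cat > h.py <<'E'
import numpy as np, cv2
from scipy.optimize import least_squares
from plant import env
def proj(m,P):
    P=np.atleast_2d(P).astype(float)
    r,_=cv2.Rodrigues(m["R"]); K=np.array([[m["fx"],0,m["cx"]],[0,m["fy"],m["cy"]],[0,0,1.]])
    return cv2.projectPoints(P,r,m["t"],K,m["D"])[0].reshape(-1,2)
def tf(p,L):
    L=np.atleast_2d(L).astype(float)/1000; c,s=np.cos(p[2]),np.sin(p[2])
    return np.c_[p[0]+c*L[:,0]-s*L[:,1],p[1]+s*L[:,0]+c*L[:,1],L[:,2]]
def fit(obs,x0):  # obs: list of (model, local pts, px)
    f=lambda p:np.concatenate([(proj(m,tf(p,L))-px).ravel() for m,L,px in obs])
    r=least_squares(f,x0,loss="soft_l1"); return r.x,np.abs(f(r.x)).reshape(-1,2)
E
cat > f.py <<'E'
from h import *
T=env.camera_model("top");S=env.camera_model("side")
tc=lambda a:(np.array(a)+.5)/[2.9,2.7]-.5+[190,90]
sc=lambda a:(np.array(a)+.5)/2.8-.5+[190,110]
ys=[90,30,-30,-90]
back=[[28,y,52] for y in ys]
r,e=fit([(T,back,tc([(372,97),(414,163),(457,231),(500,300)])),(S,back,sc([(622,230),(560,266),(494,306),(424,344)]))],[.7,-.25,.5])
print("rack",r.round(4),e.round(1).tolist())
car=[[0,90,63],[0,30,105],[0,-30,105],[0,-90,68]]
c,e=fit([(T,car,tc([(288,304),(333,374),(381,445),(428,521)])),(S,car,sc([(371,192),(301,182),(227,217),(155,298)]))],[.6,-.25,.5])
print("car",c.round(4),e.round(1).tolist())
for i,L in enumerate(car):
    p,e=fit([(T,[[0,0,L[2]]],tc([[(288,304),(333,374),(381,445),(428,521)][i]])),(S,[[0,0,L[2]]],sc([[(371,192),(301,182),(227,217),(155,298)][i]]))],[*tf(c,L)[0][:2],0])
    print(p[:2].round(4),tf(c,L)[0].round(4),e.round(1).tolist())
print(tf(r,back).round(4).tolist()); print(tf(r,[[-28,y,27] for y in ys]).round(4).tolist())
# lamp
E
python3 f.py
```

```text
rack [ 0.5419 -0.2592 -1.0363] [[0.4, 0.3], [0.5, 0.1], [0.6, 0.1], [0.9, 0.0], [0.4, 0.5], [0.1, 0.8], [0.0, 1.6], [0.4, 0.7]]
car [ 0.3942 -0.2314 -1.0046] [[0.2, 0.4], [0.0, 1.7], [0.4, 0.1], [0.4, 0.4], [0.1, 0.4], [0.0, 2.4], [0.3, 2.0], [1.0, 0.1]]
[ 0.4707 -0.1826] [ 0.4702 -0.1832  0.063 ] [[0.1, 0.1], [0.1, 0.2]]
[ 0.4177 -0.2168] [ 0.4196 -0.2153  0.105 ] [[0.7, 0.7], [0.9, 1.9]]
[ 0.369  -0.2479] [ 0.3689 -0.2475  0.105 ] [[0.6, 0.1], [0.2, 1.9]]
[ 0.3189 -0.2792] [ 0.3183 -0.2797  0.068 ] [[0.1, 0.7], [0.6, 0.1]]
[[0.6336, -0.2375, 0.052], [0.582, -0.268, 0.052], [0.5303, -0.2986, 0.052], [0.4787, -0.3292, 0.052]]
[[0.6051, -0.1893, 0.027], [0.5534, -0.2198, 0.027], [0.5018, -0.2504, 0.027], [0.4502, -0.281, 0.027]]
```

View pics/side0.png

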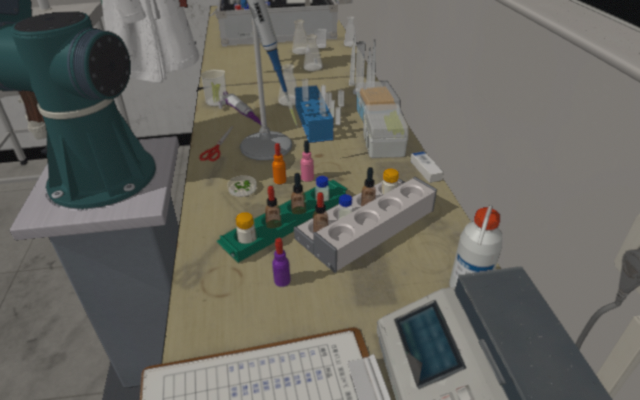

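Side view: a tall pipette stand (base near (265,145)) rises between the arm's start and the carrier. I need its position and height before swinging past.

Run:
```python
from h import *
T=env.camera_model("top");S=env.camera_model("side")
p,e=fit([(T,[[0,0,10]],np.array([[172,251]])),(S,[[0,0,10]],np.array([[266,143]]))],[.4,.1,0]); print(p,e)
for z in range(0,700,50): print(z,proj(T,[[p[0],p[1],z/1000]]).round(0),proj(S,[[p[0],p[1],z/1000]]).round(0))
m=env.camera_model("wrist"); print(m); print(env.read_state()["ee_pos"])
cv2.imwrite("pics/w0.png",env.snapshot("wrist"))
t=cv2.imread("pics/top0.png")[190:310,0:220]; cv2.imwrite("pics/pip.png",cv2.resize(t,None,fx=3.5,fy=3.5))
```

```text
[0.37293061 0.06051698 0.        ] [[0.21678741 0.0726287 ]
 [0.02572033 0.56017636]]
0 [[173. 251.]] [[266. 147.]]
50 [[165. 250.]] [[265. 129.]]
100 [[155. 249.]] [[263. 109.]]
150 [[145. 247.]] [[261.  89.]]
200 [[132. 245.]] [[259.  67.]]
250 [[118. 243.]] [[257.  45.]]
300 [[102. 241.]] [[255.  20.]]
350 [[ 82. 238.]] [[253.  -5.]]
400 [[ 59. 235.]] [[251. -32.]]
450 [[ 30. 231.]] [[248. -61.]]
500 [[ -5. 226.]] [[246. -91.]]
550 [[-48. 219.]] [[ 243. -124.]]
600 [[-103.  210.]] [[ 241. -158.]]
650 [[-172.  198.]] [[ 238. -194.]]
{'fx': 311.4617861462375, 'fy': 311.4617861462375, 'cx': 322.63609855571514, 'cy': 197.80740951492015, 'D': array([-0.02933078,  0.        ,  0.        ,  0.        ,  0.        ]), 'R': array([[ 3.20259772e-01,  9.47329466e-01,  7.49679188e-04],
       [ 9.18487893e-01, -3.10703010e-01,  2.44629577e-01],
       [ 2.31977734e-01, -7.76564412e-02, -9.69616320e-01]]), 't': array([-0.59984207, -0.03080738,  0.38918205])}
[0.19203076 0.56842013 0.22264459]
```

View pics/pip.png

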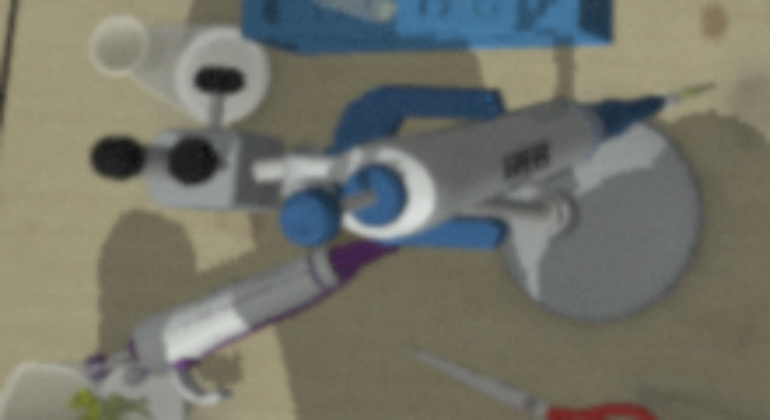

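Emit:
apply_moves --series '[[[0, 0, -9.5, 0, 0, 0, 0.2], [0, 0, -9.5, 0, 0, 0, 0.2], [0, 0, -9.5, 0, 0, 0, 0.2], [0, 0, -9.5, 0, 0, 0, 0.2], [0, 0, -9.5, 0, 0, 0, 0.2], [0, 0, -9.5, 0, 0, 0, 0.2], [0, 0, -9.5, 0, 0, 0, 0.2], [0, 0, -9.5, 0, 0, 0, 0.2]]]'

```text
clock: 1.62
ee_pos: [0.1928, 0.5701, 0.5163]
orientation: [3.128, 0.001, 2.816]
ft_force: [-0.6, 0.5, 0.5]
finger_gap: 0.0525
grasp_force: 0.0
```

```bash
cat >> h.py <<'E'
from scipy.spatial.transform import Rotation as Ro
def rows(x,y,z,yaw,base=None):
    s=env.read_state(); p,R=(s["ee_pos"],Ro.from_euler("xyz",s["orientation"])) if base is None else (np.array(base[:3]),Ro.from_euler("xyz",[np.pi,0,base[3]]))
    d=R.inv().apply(np.array([x,y,z])-p)/.03
    w=(R.inv()*Ro.from_euler("xyz",[np.pi,0,yaw])).as_rotvec(degrees=True)/5
    print(np.r_[d,w].round(2).tolist())
E
python3 -c "
from h import *
s=env.read_state();print(s['ee_pos'],s['orientation'],s['joint_pos'])
rows(.42,.30,.5,.55+1.2); rows(.42,-.2,.5,.55)"
```

```text
[0.1928172  0.5701459  0.51627632] [3.12827762e+00 1.49454941e-03 2.81585652e+00] [ 1.12992461e+00  2.42118294e-01  9.90946872e-01  4.75617236e-05
  1.89512892e+00 -1.15130074e-01]
[-10.06, -6.11, 0.48, 0.15, -0.07, 12.21]
[-15.39, -21.9, 0.27, 0.1, -0.16, 25.96]
```

Emit:
apply_moves --series '[[[-10, -6, 0, 0, 0, 11, 0.2], [-10, -6, 0, 0, 0, 11, 0.2], [-10, -6, 0, 0, 0, 11, 0.2], [-10, -6, 0, 0, 0, 11, 0.2], [-10, -6, 0, 0, 0, 11, 0.2], [-10, -6, 0, 0, 0, 11, 0.2], [-10, -6, 0, 0, 0, 11, 0.2], [-10, -6, 0, 0, 0, 11, 0.2]]]'

```text
clock: 2.28
ee_pos: [0.4086, 0.3126, 0.5072]
orientation: [-3.141, 0.0, 1.85]
ft_force: [0.6, 0.0, 1.0]
finger_gap: 0.0529
grasp_force: 0.0
```

```bash
python3 -c "
from h import *
s=env.read_state();print(s['ee_pos'],s['orientation'],s['joint_pos'])
rows(.45,-.02,.5,.55+.5); rows(.47,-.182,.5,.55)"
```

```text
[0.40864972 0.31264898 0.50723243] [-3.14138742e+00  8.73282049e-05  1.84977485e+00] [ 5.18797138e-01  1.02169339e-01  1.18378934e+00 -3.75975914e-05
  1.85585408e+00  2.39808058e-01]
[-11.04, -1.73, 0.24, -0.0, 0.0, 9.16]
[-16.41, -2.57, 0.24, -0.0, 0.0, 14.89]
```

Emit:
apply_moves --series '[[[-16.4, -2.6, 0, 0, 0, 15, 0.2], [-16.4, -2.6, 0, 0, 0, 15, 0.2], [-16.4, -2.6, 0, 0, 0, 15, 0.2], [-16.4, -2.6, 0, 0, 0, 15, 0.2], [-16.4, -2.6, 0, 0, 0, 15, 0.2], [-16.4, -2.6, 0, 0, 0, 15, 0.2], [-16.4, -2.6, 0, 0, 0, 15, 0.2], [-16.4, -2.6, 0, 0, 0, 15, 0.2]]]'

```text
clock: 2.95
ee_pos: [0.45, -0.0181, 0.5074]
orientation: [3.141, -0.0, 0.85]
ft_force: [1.1, -0.1, -0.4]
finger_gap: 0.0525
grasp_force: 0.0
```

```bash
python3 -c "
from h import *
s=env.read_state();print(s['ee_pos'],s['orientation'],s['joint_pos'])
rows(.43,-.22,.30,.55)"
```

```text
[ 0.44995343 -0.01808927  0.50736814] [ 3.14149267e+00 -6.25651010e-05  8.49736128e-01] [-1.93790824e-01 -4.53918025e-03  1.29729863e+00  3.90919288e-06
  1.84871532e+00  5.27270451e-01]
[-5.49, 3.94, 6.91, 0.0, -0.0, 3.43]
```

Emit:
apply_moves --series '[[[-5.5, 3.9, 0, 0, 0, 3.4, 0.2], [-5.5, 3.9, 0, 0, 0, 3.4, 0.2], [-5.5, 3.9, 0, 0, 0, 3.4, 0.2], [-5.5, 3.9, 3, 0, 0, 3.4, 0.2], [-5.5, 3.9, 6, 0, 0, 3.4, 0.2], [-5.5, 3.9, 6, 0, 0, 3.4, 0.2], [-5.5, 3.9, 6, 0, 0, 3.4, 0.2], [-5.5, 3.9, 6, 0, 0, 3.4, 0.2]]]'

```text
clock: 3.62
ee_pos: [0.4289, -0.2177, 0.3241]
orientation: [-3.139, 0.001, 0.558]
ft_force: [0.2, -0.4, -0.5]
finger_gap: 0.053
grasp_force: 0.0
```

```bash
cat > ov.py <<'E'
from h import *
import sys
r=[ 0.5419,-0.2592,-1.0363]; c=[ 0.3942,-0.2314,-1.0046]
def overlay(name,out,r=r,c=c):
    s=env.read_state(); m=env.camera_model(name); im=env.snapshot(name); cv2.imwrite(out.replace(".png","_raw.png"),im)
    a=np.linspace(0,2*np.pi,40)
    def ring(p,x,y,z,rad,col):
        q=proj(m,tf(p,np.c_[x+rad*np.cos(a),y+rad*np.sin(a),0*a+z])); cv2.polylines(im,[np.round(q*8).astype(int)],True,col,1,cv2.LINE_AA,3)
    for y in (90,30,-30,-90):
        ring(r,28,y,52,23,(0,0,255)); ring(r,-28,y,27,23,(255,0,255)); ring(c,0,y,27,20,(0,255,255))
    cv2.imwrite(out,im); print(s["clock"],s["ee_pos"],s["orientation"])
if __name__=="__main__": overlay(sys.argv[1],sys.argv[2])
E
python3 ov.py wrist pics/w1.png
```

```text
3.6167 [ 0.42888017 -0.21769578  0.32414943] [-3.13903017e+00  1.47577359e-03  5.58131249e-01]
```

View pics/w1.png

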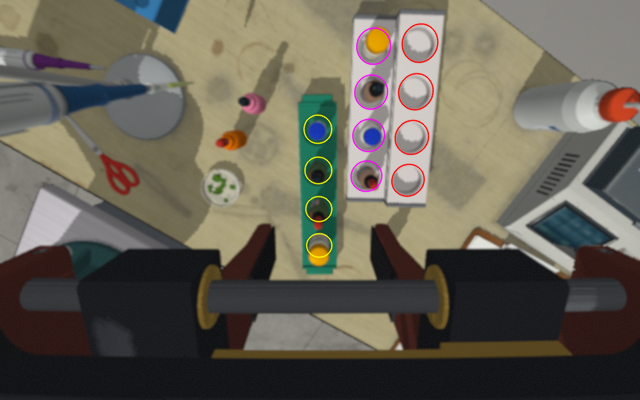

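```bash
python3 -c "
import cv2
i=cv2.imread('pics/w1.png')[5:205,290:450]
j=cv2.imread('pics/w1_raw.png')[5:205,290:450]
cv2.imwrite('pics/w1c.png',cv2.resize(cv2.hconcat([i,j]),None,fx=2.5,fy=3,interpolation=cv2.INTER_CUBIC))"
```

```text
(no output)
```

View pics/w1c.png

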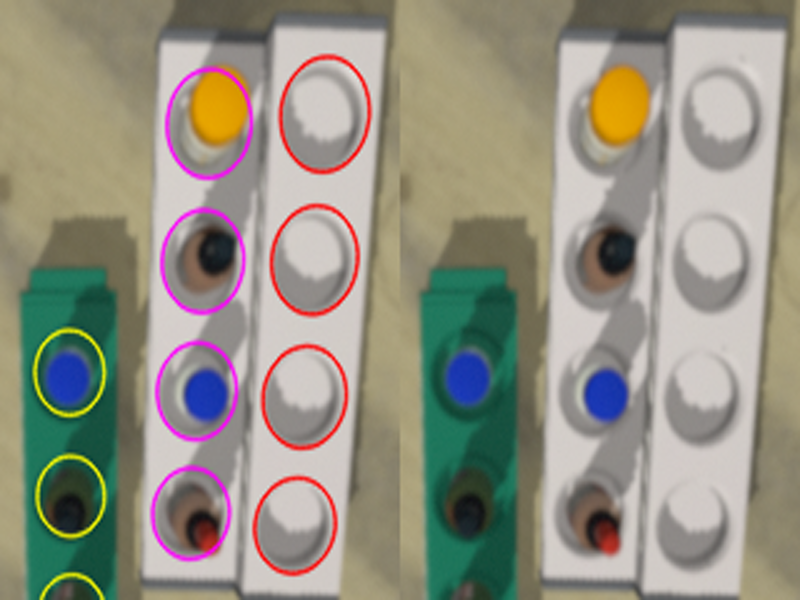

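```bash
cat > f2.py <<'E'
from h import *
T=env.camera_model("top");S=env.camera_model("side");W=env.camera_model("wrist")
tc=lambda a:(np.array(a)+.5)/[2.9,2.7]-.5+[190,90]
sc=lambda a:(np.array(a)+.5)/2.8-.5+[190,110]
wc=lambda a:(np.array(a)+.5)/[2.5,3]-.5+[290,5]
ys=[90,30,-30,-90]
b=[[28,y,49.5] for y in ys]
w=(W,b,wc([(320,117),(310,261),(301.5,397),(291.5,528)]))
for o in ([w],[w,w,(T,b,tc([(372,97),(414,163),(457,231),(500,300)])),(S,b,sc([(622,230),(560,266),(494,306),(424,344)]))]):
    r,e=fit(o,[.54,-.26,-1.03]); print("rack",r.round(4),e.max(0).round(1)); print(tf(r,b).round(4).tolist())
E
python3 f2.py
```

```text
rack [ 0.5351 -0.2557 -1.0308] [0.3 1.1]
[[0.6267, -0.2334, 0.0495], [0.5752, -0.2643, 0.0495], [0.5238, -0.2951, 0.0495], [0.4723, -0.326, 0.0495]]
rack [ 0.5362 -0.2564 -1.0301] [4.  2.9]
[[0.6278, -0.2341, 0.0495], [0.5763, -0.265, 0.0495], [0.5249, -0.2959, 0.0495], [0.4735, -0.3268, 0.0495]]
```

```bash
sed -i 's/28,y,52,23/28,y,49,20/; s/-28,y,27,23/-28,y,24,20/' ov.py; python3 ov.py wrist pics/w2.png; python3 -c "
import cv2
i=cv2.imread('pics/w2.png')[5:205,290:450]
j=cv2.imread('pics/w2_raw.png')[5:205,290:450]
cv2.imwrite('pics/w2c.png',cv2.resize(cv2.hconcat([i,j]),None,fx=2.5,fy=3,interpolation=cv2.INTER_CUBIC))"
```

```text
3.6667 [ 0.42642594 -0.21729147  0.31903893] [-3.13174095  0.00575901  0.55773454]
```

View pics/w2c.png

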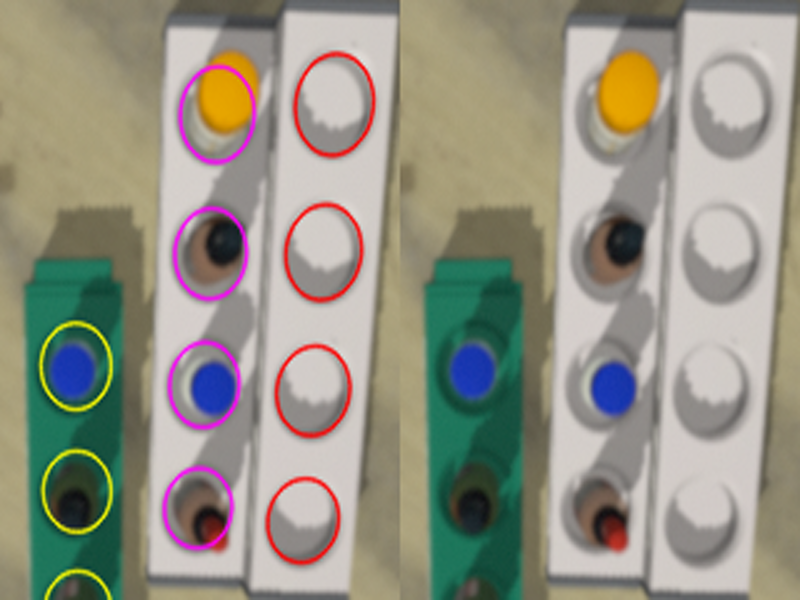

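Overlay check: the rings sit within ~1 px (≈1 mm) of the real wells in rack and carrier, so the poses are good. Blue first.

Emit:
apply_moves --series '[[[0, 0, 0, 0, 0, 0, 0.2], [0, 0, 0, 0, 0, 0, 0.2], [0, 0, 0, 0, 0, 0, 0.2]]]'

```text
clock: 3.97
ee_pos: [0.4321, -0.2177, 0.3302]
orientation: [3.138, -0.002, 0.56]
ft_force: [1.1, 0.4, 0.2]
finger_gap: 0.0524
grasp_force: 0.0
```

```bash
python3 -c "
from h import *
s=env.read_state();print(s['ee_pos'],s['orientation'],s['clock'])
rows(.4705,-.1828,.06,.55)"
```

```text
[ 0.43207416 -0.21767975  0.33023013] [ 3.13757960e+00 -1.88723528e-03  5.59846437e-01] 3.9667
[1.69, -0.34, 9.01, 0.05, -0.02, 0.11]
```

Emit:
apply_moves --series '[[[1.75, -0.35, 1, 0, 0, 0, 0.2], [1.75, -0.35, 2, 0, 0, 0, 0.2], [1.75, -0.35, 3.3, 0, 0, 0, 0.2], [1.75, -0.35, 4.6, 0, 0, 0, 0.2], [1.75, -0.35, 5.9, 0, 0, 0, 0.2], [1.75, -0.35, 7.2, 0, 0, 0, 0.2], [1.75, -0.35, 7.8, 0, 0, 0, 0.2], [1.75, -0.35, 7.8, 0, 0, 0, 0.2]]]'

```text
clock: 4.63
ee_pos: [0.4685, -0.1794, 0.0914]
orientation: [-3.138, 0.002, 0.56]
ft_force: [-0.5, -0.7, -0.3]
finger_gap: 0.0525
grasp_force: 0.0
```

Emit:
apply_moves --series '[[[0, 0, 0, 0, 0, 0, 0.2], [0, 0, 0, 0, 0, 0, 0.2], [0, 0, 0, 0, 0, 0, 0.2]]]'

```text
clock: 4.88
ee_pos: [0.4717, -0.1817, 0.0961]
orientation: [3.137, -0.002, 0.559]
ft_force: [-0.2, -0.1, 0.3]
finger_gap: 0.0523
grasp_force: 0.0
```

```bash
python3 -c "
from h import *
s=env.read_state();print(s['ee_pos'],s['orientation'],s['clock'])
rows(.4705,-.1828,.034,.55)"; python3 ov.py wrist pics/w3.png;  python3 -c "
from h import *
T=env.camera_model('top');s=env.snapshot('top');cv2.imwrite('pics/t3.png',s)"
```

```text
[ 0.47174317 -0.18168736  0.09607994] [ 3.13722098e+00 -2.32536588e-03  5.59475377e-01] 4.8833
[-0.06, 0.0, 2.07, 0.05, -0.03, 0.11]
4.8833 [ 0.47174317 -0.18168736  0.09607994] [ 3.13722098e+00 -2.32536588e-03  5.59475377e-01]
```

View pics/w3.png

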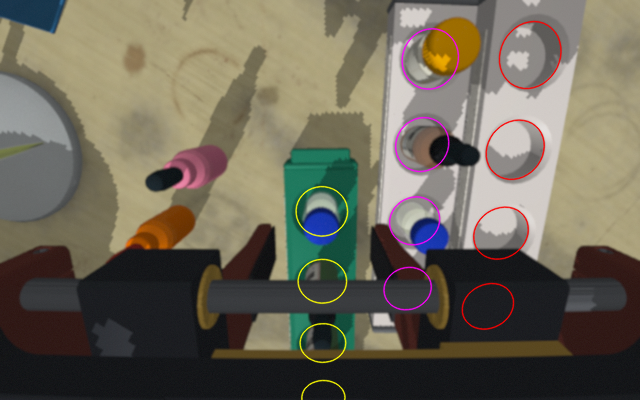

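Emit:
apply_moves --series '[[[0, 0, 1, 0, 0, 0, 0.2], [0, 0, 1.8, 0, 0, 0, 0.2], [0, 0, 2, 0, 0, 0, 0.2], [0, 0, 2, 0, 0, 0, 0.2], [0, 0, 2, 0, 0, 0, 0.2], [0, 0, 2, 0, 0, 0, 0.2]]]'

```text
clock: 5.48
ee_pos: [0.4705, -0.1813, 0.035]
orientation: [3.14, -0.001, 0.559]
ft_force: [0.5, -0.4, 0.8]
finger_gap: 0.0527
grasp_force: 0.0
```

Emit:
apply_moves --series '[[[0, 0, 0, 0, 0, 0, -0.8], [0, 0, 0, 0, 0, 0, -0.8], [0, 0, 0, 0, 0, 0, -0.8], [0, 0, 0, 0, 0, 0, -0.8], [0, 0, 0, 0, 0, 0, -0.8], [0, 0, 0, 0, 0, 0, -0.8]]]' --grip_force 15

```text
clock: 5.98
ee_pos: [0.4698, -0.1809, 0.034]
orientation: [3.141, -0.0, 0.559]
ft_force: [-1.0, -0.3, 3.9]
finger_gap: 0.0261
grasp_force: 15.0
```

Emit:
apply_moves --series '[[[0, 0, -1, 0, 0, 0, -0.8], [0, 0, -2.2, 0, 0, 0, -0.8], [0, 0, -3.5, 0, 0, 0, -0.8], [0, 0, -4.7, 0, 0, 0, -0.8], [0, 1, -4.7, 0, 0, 0, -0.8], [-0.2, 2.2, -4.7, 0, 0, 0, -0.8], [-0.4, 3.4, -4.7, 0, 0, 0, -0.8], [-0.4, 4.4, -4.7, 0, 0, 0, -0.8]]]'

```text
clock: 6.65
ee_pos: [0.5298, -0.3013, 0.1752]
orientation: [3.14, 0.0, 0.559]
ft_force: [-0.3, 0.4, 0.1]
finger_gap: 0.0267
grasp_force: 15.0
```

Emit:
apply_moves --series '[[[0, 0, 0, 0, 0, 0, -0.8], [0, 0, 0, 0, 0, 0, -0.8], [0, 0, 0, 0, 0, 0, -0.8], [0, 0, 0, 0, 0, 0, -0.8]]]'

```text
clock: 6.98
ee_pos: [0.5283, -0.2975, 0.1742]
orientation: [-3.14, 0.001, 0.56]
ft_force: [-0.3, -0.6, -0.0]
finger_gap: 0.0268
grasp_force: 15.0
```

```bash
python3 ov.py wrist pics/w4.png; python3 -c "
from h import *
rows(.5303,-.2986,.0595,.54)"
```

```text
6.9833 [ 0.52833646 -0.29749729  0.17422333] [-3.13960918e+00  6.81428599e-04  5.59669133e-01]
[0.03, 0.07, 3.83, -0.02, 0.01, 0.23]
```

View pics/w4.png

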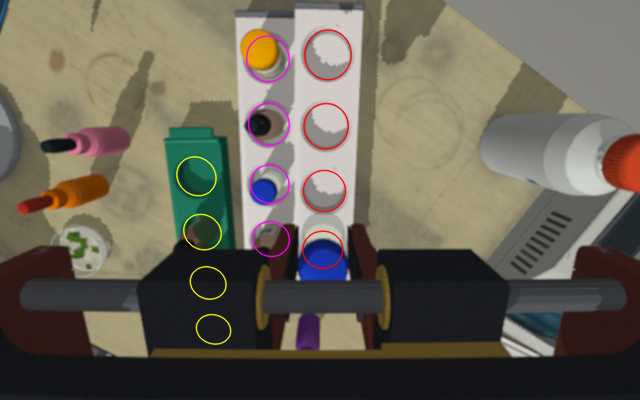

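Emit:
apply_moves --series '[[[0, 0.05, 0.9, 0, 0, 0, -0.8], [0, 0.05, 1.8, 0, 0, 0, -0.8], [0, 0.05, 2.5, 0, 0, 0, -0.8], [0, 0.05, 3, 0, 0, 0, -0.8], [0, 0.05, 3.4, 0, 0, 0, -0.8], [0, 0.05, 3.6, 0, 0, 0, -0.8], [0, 0.05, 3.7, 0, 0, 0, -0.8], [0, 0.05, 3.7, 0, 0, 0, -0.8]]]'

```text
clock: 7.7
ee_pos: [0.5302, -0.3, 0.0636]
orientation: [-3.141, 0.0, 0.56]
ft_force: [0.3, 0.2, -0.3]
finger_gap: 0.0264
grasp_force: 15.0
```

Emit:
apply_moves --series '[[[0, 0, 0, 0, 0, 0, -0.8], [0, 0, 0, 0, 0, 0, -0.8], [0, 0, 0, 0, 0, 0, -0.8], [0, 0, 0, 0, 0, 0, -0.8]]]'

```text
clock: 8.03
ee_pos: [0.5306, -0.3006, 0.0644]
orientation: [3.14, -0.0, 0.559]
ft_force: [-0.1, -0.4, -0.8]
finger_gap: 0.0263
grasp_force: 15.0
```

Emit:
apply_moves --series '[[[0, 0, 0.06, 0, 0, 0, -0.8], [0, 0, 0.1, 0, 0, 0, -0.8], [0, 0, 0.13, 0, 0, 0, -0.8], [0, 0, 0.15, 0, 0, 0, -0.8], [0, 0, 0.15, 0, 0, 0, -0.8], [0, 0, 0.15, 0, 0, 0, -0.8]]]'

```text
clock: 8.53
ee_pos: [0.5301, -0.3002, 0.0591]
orientation: [-3.141, 0.0, 0.559]
ft_force: [0.4, -0.2, -0.8]
finger_gap: 0.0266
grasp_force: 15.0
```

Emit:
apply_moves --series '[[[0, 0, 0.02, 0, 0, 0, -0.8], [0, 0, 0.04, 0, 0, 0, -0.8], [0, 0, 0.04, 0, 0, 0, -0.8], [0, 0, 0.04, 0, 0, 0, -0.8]]]'

```text
clock: 8.87
ee_pos: [0.5303, -0.3004, 0.0589]
orientation: [3.141, -0.0, 0.559]
ft_force: [-1.9, 1.8, 6.9]
finger_gap: 0.0267
grasp_force: 15.0
```

Emit:
apply_moves --series '[[[0, 0, 0, 0, 0, 0, -0.1], [0, 0, 0, 0, 0, 0, 0], [0, 0, 0, 0, 0, 0, 0], [0, 0, 0, 0, 0, 0, 0], [0, 0, -0.6, 0, 0, 0, 0], [0, 0, -1.6, 0, 0, 0, 0], [0, 0, -2.8, 0, 0, 0, 0], [0, 0, -3.9, 0, 0, 0, 0]]]'

```text
clock: 9.53
ee_pos: [0.5298, -0.2999, 0.1759]
orientation: [-3.14, 0.001, 0.559]
ft_force: [1.1, -0.2, -0.1]
finger_gap: 0.044
grasp_force: 0.0
```

```bash
python3 -c "
from h import *
rows(.4187,-.2158,.14,.553,[.5303,-.3002,.176,.559]); im=env.snapshot('top');cv2.imwrite('pics/t5.png',cv2.resize(im[90:310,190:460],None,fx=2.9,fy=2.7,interpolation=cv2.INTER_CUBIC))
print(env.read_state()['ee_pos'])"
```

```text
[-1.66, -4.36, 1.2, 0.0, -0.0, 0.07]
[ 0.53334936 -0.30240177  0.18310598]
```

Emit:
apply_moves --series '[[[-0.4, -1, 0, 0, 0, 0, 0.2], [-0.8, -2.2, 0, 0, 0, 0, 0.2], [-1.3, -3.4, 0, 0, 0, 0, 0.2], [-1.7, -4.4, 0, 0, 0, 0, 0.2], [-1.7, -4.4, 0, 0, 0, 0, 0.2], [-1.7, -4.4, 0, 0, 0, 0, 0.2], [-1.7, -4.4, 0, 0, 0, 0, 0.2], [-1.7, -4.4, 0, 0, 0, 0, 0.2]]]'

```text
clock: 10.25
ee_pos: [0.4185, -0.2166, 0.1753]
orientation: [3.14, -0.001, 0.559]
ft_force: [-0.5, -0.0, 0.4]
finger_gap: 0.0526
grasp_force: 0.0
```

```bash
cat > look.py <<'E'
from h import *
import sys
c=[ 0.3942,-0.2314,-1.0046]
def look(out,pts,box):
    m=env.camera_model("wrist"); im=env.snapshot("wrist"); s=env.read_state()
    for y,zb in pts:
        for z,rad in zb:
            a=np.linspace(0,2*np.pi,40); q=proj(m,tf(c,np.c_[rad*np.cos(a),y+rad*np.sin(a),0*a+z])); cv2.polylines(im,[np.round(q*8).astype(int)],True,(0,255,255),1,cv2.LINE_AA,3)
    b=box; cv2.imwrite(out,cv2.resize(im[b[0]:b[1],b[2]:b[3]],None,fx=3,fy=3,interpolation=cv2.INTER_CUBIC)); print(s["ee_pos"],s["orientation"])
E
python3 -c "
from look import *
look('pics/w6.png',[(30,[(65,14),(105,6)]),(-30,[(65,14),(105,6)])],(130,320,200,440))"
```

```text
[ 0.41843157 -0.2165705   0.17517984] [ 3.14004553e+00 -5.43155496e-04  5.59005643e-01]
```

View pics/w6.png

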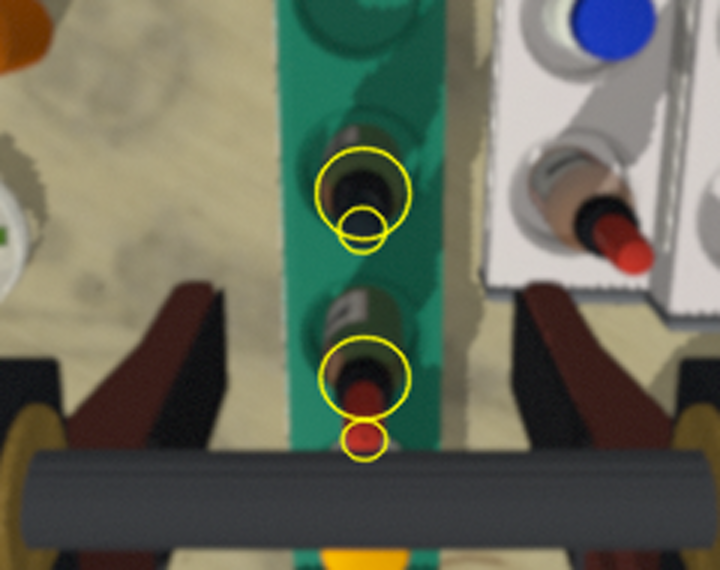

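Wrist view: the black (362,230 in the crop) and red (365,440) bulbs both lie inside their predicted rings. Descending on black.

Emit:
apply_moves --series '[[[0, 0, 1, 0, 0, 0, 0.2], [0, 0, 2.2, 0, 0, 0, 0.2], [0, 0, 3.3, 0, 0, 0, 0.2], [0, 0, 4.2, 0, 0, 0, 0.2], [0, 0, 4.6, 0, 0, 0, 0.2], [0, 0, 4.67, 0, 0, 0, 0.2], [0, 0, 4.67, 0, 0, 0, 0.2], [0, 0, 4.67, 0, 0, 0, 0.2]]]'

```text
clock: 10.97
ee_pos: [0.418, -0.2162, 0.0353]
orientation: [3.141, -0.0, 0.559]
ft_force: [-0.4, -0.4, 0.6]
finger_gap: 0.053
grasp_force: 0.0
```

Emit:
apply_moves --series '[[[0, 0, 0, 0, 0, 0, -0.8], [0, 0, 0, 0, 0, 0, -0.8], [0, 0, 0, 0, 0, 0, -0.8], [0, 0, 0, 0, 0, 0, -0.8], [0, 0, 0, 0, 0, 0, -0.8], [0, 0, 0, 0, 0, 0, -0.8]]]' --grip_force 15

```text
clock: 11.47
ee_pos: [0.4173, -0.2157, 0.0355]
orientation: [3.14, -0.0, 0.559]
ft_force: [0.2, 0.3, 5.9]
finger_gap: 0.0272
grasp_force: 15.0
```

```bash
python3 -c "
from h import *
s=env.read_state();print(s['ee_pos'])
rows(.582,-.268,.18,.545)"
```

```text
[ 0.41731776 -0.21569587  0.03547516]
[3.73, 4.4, -4.81, 0.01, -0.0, 0.16]
```

Emit:
apply_moves --series '[[[0, 0, -1, 0, 0, 0, -0.8], [0, 0, -2.2, 0, 0, 0, -0.8], [0, 0, -3.5, 0, 0, 0, -0.8], [0, 0, -4.7, 0, 0, 0, -0.8], [0.8, 1, -4.7, 0, 0, 0, -0.8], [1.7, 2, -4.7, 0, 0, 0, -0.8], [2.5, 3, -4.7, 0, 0, 0, -0.8], [3.3, 3.9, -4.7, 0, 0, 0, -0.8]]]'

```text
clock: 12.13
ee_pos: [0.5647, -0.2628, 0.1766]
orientation: [3.14, -0.0, 0.559]
ft_force: [0.8, -0.8, -0.1]
finger_gap: 0.0274
grasp_force: 15.0
```

Emit:
apply_moves --series '[[[0.3, 0.4, 0, 0, 0, 0, -0.8], [0.4, 0.5, 0, 0, 0, 0, -0.8], [0.4, 0.5, 0, 0, 0, 0, -0.8], [0.4, 0.5, 0, 0, 0, 0, -0.8], [0.4, 0.5, 0, 0, 0, 0, -0.8]]]'

```text
clock: 12.55
ee_pos: [0.5792, -0.2676, 0.1756]
orientation: [-3.14, 0.001, 0.559]
ft_force: [-0.2, -0.4, -0.6]
finger_gap: 0.0272
grasp_force: 15.0
```

```bash
python3 -c "
from h import *
s=env.read_state();print(s['ee_pos'])
rows(.582,-.268,.0605,.559)"
```

```text
[ 0.5792241  -0.2676421   0.17560051]
[0.08, 0.07, 3.84, -0.02, 0.01, 0.0]
```

Emit:
apply_moves --series '[[[0.05, 0.05, 0.9, 0, 0, 0, -0.8], [0.05, 0.05, 1.8, 0, 0, 0, -0.8], [0.05, 0.05, 2.5, 0, 0, 0, -0.8], [0.05, 0.05, 3, 0, 0, 0, -0.8], [0.05, 0.05, 3.4, 0, 0, 0, -0.8], [0.05, 0.05, 3.6, 0, 0, 0, -0.8], [0.05, 0.05, 3.7, 0, 0, 0, -0.8], [0.05, 0.05, 3.75, 0, 0, 0, -0.8]]]'

```text
clock: 13.22
ee_pos: [0.583, -0.269, 0.0637]
orientation: [3.141, -0.0, 0.559]
ft_force: [0.1, -0.0, -1.5]
finger_gap: 0.0273
grasp_force: 15.0
```

Emit:
apply_moves --series '[[[0, 0, 0.02, 0, 0, 0, -0.8], [0, 0, 0.04, 0, 0, 0, -0.8], [0, 0, 0.06, 0, 0, 0, -0.8], [0, 0, 0.07, 0, 0, 0, -0.8], [0, 0, 0.07, 0, 0, 0, -0.8]]]'

```text
clock: 13.63
ee_pos: [0.5834, -0.269, 0.0616]
orientation: [3.141, -0.0, 0.559]
ft_force: [0.0, -0.5, 0.1]
finger_gap: 0.0271
grasp_force: 15.0
```

Emit:
apply_moves --series '[[[0, 0, 0.02, 0, 0, 0, -0.8], [0, 0, 0.04, 0, 0, 0, -0.8], [0, 0, 0.06, 0, 0, 0, -0.8], [0, 0, 0.07, 0, 0, 0, -0.8], [0, 0, 0.07, 0, 0, 0, -0.8], [0, 0, 0.07, 0, 0, 0, -0.8]]]'

```text
clock: 14.13
ee_pos: [0.5834, -0.269, 0.0605]
orientation: [3.141, -0.0, 0.559]
ft_force: [-2.8, 1.5, 9.2]
finger_gap: 0.0273
grasp_force: 15.0
```

Emit:
apply_moves --series '[[[0, 0, 0, 0, 0, 0, -0.1], [0, 0, 0, 0, 0, 0, 0], [0, 0, 0, 0, 0, 0, 0], [0, 0, 0, 0, 0, 0, 0], [0, 0, -0.6, 0, 0, 0, 0], [0, 0, -1.6, 0, 0, 0, 0], [0, 0, -2.8, 0, 0, 0, 0], [0, 0, -4, 0, 0, 0, 0]]]'

```text
clock: 14.8
ee_pos: [0.5823, -0.2684, 0.1795]
orientation: [-3.139, 0.001, 0.559]
ft_force: [0.3, -1.3, -0.3]
finger_gap: 0.0438
grasp_force: 0.0
```

```bash
python3 -c "
from h import *
rows(.369,-.2475,.18,.559,[.5834,-.269,.18,.559])"
```

```text
[-5.68, -4.4, -0.0, 0.0, 0.0, 0.0]
```

Emit:
apply_moves --series '[[[-0.8, -0.6, 0, 0, 0, 0, 0], [-1.6, -1.3, 0, 0, 0, 0, 0], [-2.5, -2, 0, 0, 0, 0, 0.2], [-3.5, -2.7, 0, 0, 0, 0, 0.2], [-4.5, -3.5, 0, 0, 0, 0, 0.2], [-5.2, -4.1, 0, 0, 0, 0, 0.2], [-5.65, -4.4, 0, 0, 0, 0, 0.2], [-5.65, -4.4, 0, 0, 0, 0, 0.2]]]'

```text
clock: 15.47
ee_pos: [0.3657, -0.2454, 0.1788]
orientation: [-3.139, 0.002, 0.558]
ft_force: [-0.9, 0.2, -0.1]
finger_gap: 0.0527
grasp_force: 0.0
```

Emit:
apply_moves --series '[[[0, 0, 0, 0, 0, 0, 0.2], [0, 0, 0, 0, 0, 0, 0.2], [0, 0, 0, 0, 0, 0, 0.2], [0, 0, 0, 0, 0, 0, 0.2]]]'

```text
clock: 15.8
ee_pos: [0.3706, -0.2473, 0.1792]
orientation: [3.141, -0.0, 0.56]
ft_force: [0.9, -0.9, 1.0]
finger_gap: 0.0526
grasp_force: 0.0
```

```bash
python3 -c "
from look import *
rows(.369,-.2477,.0352,.559)
look('pics/w7.png',[(-30,[(65,14),(105,6)]),(-90,[(68,15.5)])],(130,320,200,440))"
```

```text
[-0.05, -0.02, 4.8, 0.01, -0.0, 0.01]
[ 0.37041288 -0.24719184  0.17913512] [ 3.14125622e+00 -8.13576326e-05  5.59921285e-01]
```

View pics/w7.png

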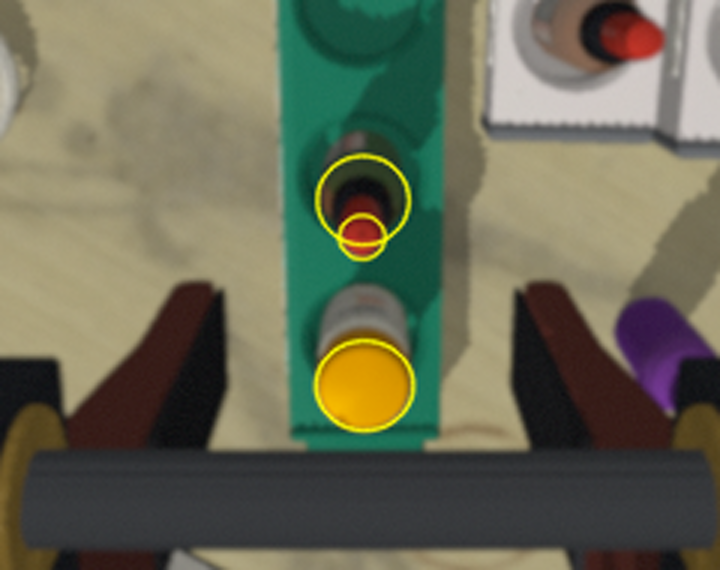

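Red (362,235 in the crop) and yellow (365,385) match their rings, and purple stands well clear to the right. Grasping red.

Emit:
apply_moves --series '[[[0, 0, 1, 0, 0, 0, 0.2], [0, 0, 2.2, 0, 0, 0, 0.2], [0, 0, 3.3, 0, 0, 0, 0.2], [0, 0, 4.2, 0, 0, 0, 0.2], [0, 0, 4.7, 0, 0, 0, 0.2], [0, 0, 4.8, 0, 0, 0, 0.2], [0, 0, 4.8, 0, 0, 0, 0.2], [0, 0, 4.8, 0, 0, 0, 0.2]]]'

```text
clock: 16.52
ee_pos: [0.3701, -0.2473, 0.0356]
orientation: [3.141, -0.0, 0.559]
ft_force: [-0.6, -1.2, -0.2]
finger_gap: 0.0529
grasp_force: 0.0
```

Emit:
apply_moves --series '[[[0, 0, 0, 0, 0, 0, -0.8], [0, 0, 0, 0, 0, 0, -0.8], [0, 0, 0, 0, 0, 0, -0.8], [0, 0, 0, 0, 0, 0, -0.8], [0, 0, 0, 0, 0, 0, -0.8], [0, 0, 0, 0, 0, 0, -0.8]]]' --grip_force 15

```text
clock: 17.02
ee_pos: [0.3697, -0.2472, 0.0358]
orientation: [3.14, -0.0, 0.559]
ft_force: [-0.4, -0.0, 6.4]
finger_gap: 0.0273
grasp_force: 15.0
```

```bash
python3 -c "
from h import *
s=env.read_state();print(s['ee_pos'])
rows(.4787,-.3292,.18,.559)"
```

```text
[ 0.369741   -0.24720159  0.03579561]
[1.63, 4.25, -4.8, 0.01, -0.0, 0.0]
```

Emit:
apply_moves --series '[[[0, 0, -1, 0, 0, 0, -0.8], [0, 0, -2.2, 0, 0, 0, -0.8], [0, 0, -3.5, 0, 0, 0, -0.8], [0, 0, -4.7, 0, 0, 0, -0.8], [0.4, 1, -4.7, 0, 0, 0, -0.8], [0.8, 2.2, -4.7, 0, 0, 0, -0.8], [1.3, 3.4, -4.7, 0, 0, 0, -0.8], [1.63, 4.25, -4.7, 0, 0, 0, -0.8]]]'

```text
clock: 17.68
ee_pos: [0.4811, -0.3312, 0.1771]
orientation: [3.138, -0.001, 0.559]
ft_force: [0.4, 0.2, -0.9]
finger_gap: 0.0274
grasp_force: 15.0
```

Emit:
apply_moves --series '[[[0, 0, 0, 0, 0, 0, -0.8], [0, 0, 0, 0, 0, 0, -0.8], [0, 0, 0, 0, 0, 0, -0.8], [0, 0, 0, 0, 0, 0, -0.8]]]'

```text
clock: 18.02
ee_pos: [0.477, -0.3278, 0.1758]
orientation: [-3.14, 0.001, 0.559]
ft_force: [-0.2, -0.1, 0.1]
finger_gap: 0.0272
grasp_force: 15.0
```

```bash
python3 -c "
from h import *
s=env.read_state();print(s['ee_pos'])
rows(.4787,-.3292,.0605,.559)"
```

```text
[ 0.47704715 -0.32781507  0.17576304]
[0.03, 0.08, 3.84, -0.02, 0.01, 0.0]
```

Emit:
apply_moves --series '[[[0, 0, 0.9, 0, 0, 0, -0.8], [0, 0, 1.8, 0, 0, 0, -0.8], [0, 0, 2.5, 0, 0, 0, -0.8], [0, 0, 3, 0, 0, 0, -0.8], [0, 0, 3.4, 0, 0, 0, -0.8], [0, 0, 3.6, 0, 0, 0, -0.8], [0, 0, 3.7, 0, 0, 0, -0.8], [0, 0, 3.75, 0, 0, 0, -0.8]]]'

```text
clock: 18.68
ee_pos: [0.478, -0.3287, 0.0638]
orientation: [-3.141, 0.0, 0.559]
ft_force: [0.9, -0.5, -0.6]
finger_gap: 0.0268
grasp_force: 15.0
```

Emit:
apply_moves --series '[[[0, 0, 0.02, 0, 0, 0, -0.8], [0, 0, 0.04, 0, 0, 0, -0.8], [0, 0, 0.07, 0, 0, 0, -0.8], [0, 0, 0.1, 0, 0, 0, -0.8], [0, 0, 0.1, 0, 0, 0, -0.8], [0, 0, 0.1, 0, 0, 0, -0.8]]]'

```text
clock: 19.18
ee_pos: [0.4786, -0.3292, 0.0609]
orientation: [3.141, 0.0, 0.559]
ft_force: [0.3, 0.2, 0.4]
finger_gap: 0.0272
grasp_force: 15.0
```

Emit:
apply_moves --series '[[[0, 0, 0.02, 0, 0, 0, -0.8], [0, 0, 0.04, 0, 0, 0, -0.8], [0, 0, 0.05, 0, 0, 0, -0.8], [0, 0, 0.05, 0, 0, 0, -0.8], [0, 0, 0.05, 0, 0, 0, -0.8]]]'

```text
clock: 19.6
ee_pos: [0.4787, -0.3292, 0.0608]
orientation: [3.141, -0.0, 0.559]
ft_force: [-3.6, 2.3, 13.3]
finger_gap: 0.0274
grasp_force: 15.0
```

Emit:
apply_moves --series '[[[0, 0, 0, 0, 0, 0, -0.1], [0, 0, 0, 0, 0, 0, 0], [0, 0, 0, 0, 0, 0, 0], [0, 0, 0, 0, 0, 0, 0], [0, 0, -0.6, 0, 0, 0, 0], [0, 0, -1.6, 0, 0, 0, 0], [0, 0, -2.8, 0, 0, 0, 0], [0, 0, -4, 0, 0, 0, 0]]]'

```text
clock: 20.27
ee_pos: [0.4778, -0.3285, 0.1796]
orientation: [-3.139, 0.001, 0.559]
ft_force: [0.5, 0.2, 0.5]
finger_gap: 0.0437
grasp_force: 0.0
```

```bash
python3 -c "
from h import *
rows(.3186,-.2795,.18,.559,[.4787,-.3292,.18,.559])"
```

```text
[-3.65, -4.23, -0.0, 0.0, 0.0, 0.0]
```

Emit:
apply_moves --series '[[[-0.7, -0.8, 0, 0, 0, 0, 0], [-1.4, -1.6, 0, 0, 0, 0, 0], [-2.1, -2.4, 0, 0, 0, 0, 0.2], [-2.8, -3.2, 0, 0, 0, 0, 0.2], [-3.4, -3.9, 0, 0, 0, 0, 0.2], [-3.65, -4.23, 0, 0, 0, 0, 0.2], [-3.65, -4.23, 0, 0, 0, 0, 0.2], [-3.65, -4.23, 0, 0, 0, 0, 0.2]]]'

```text
clock: 20.93
ee_pos: [0.319, -0.2803, 0.1795]
orientation: [3.14, -0.0, 0.558]
ft_force: [1.0, -0.3, 0.3]
finger_gap: 0.0529
grasp_force: 0.0
```

Emit:
apply_moves --series '[[[0, 0, 0, 0, 0, 0, 0.2], [0, 0, 0, 0, 0, 0, 0.2], [0, 0, 0, 0, 0, 0, 0.2], [0, 0, 0, 0, 0, 0, 0.2]]]'

```text
clock: 21.27
ee_pos: [0.3192, -0.28, 0.1791]
orientation: [3.141, -0.0, 0.56]
ft_force: [-0.1, 0.1, -0.4]
finger_gap: 0.0527
grasp_force: 0.0
```

```bash
python3 -c "
from h import *
s=env.read_state();print(s['ee_pos'],s['joint_pos'].round(2))
rows(.3186,-.2795,.0352,.559)"
```

```text
[ 0.31922302 -0.27997773  0.17909844] [-0.88  0.16  1.92 -0.    1.06  0.13]
[-0.01, -0.03, 4.8, 0.0, -0.0, 0.01]
```

Emit:
apply_moves --series '[[[0, 0, 1, 0, 0, 0, 0.2], [0, 0, 2.2, 0, 0, 0, 0.2], [0, 0, 3.3, 0, 0, 0, 0.2], [0, 0, 4.2, 0, 0, 0, 0.2], [0, 0, 4.7, 0, 0, 0, 0.2], [0, 0, 4.8, 0, 0, 0, 0.2], [0, 0, 4.8, 0, 0, 0, 0.2], [0, 0, 4.8, 0, 0, 0, 0.2]]]'

```text
clock: 21.93
ee_pos: [0.3189, -0.2801, 0.0356]
orientation: [3.141, 0.0, 0.559]
ft_force: [-0.3, 0.6, 1.4]
finger_gap: 0.053
grasp_force: 0.0
```

Emit:
apply_moves --series '[[[0, 0, 0, 0, 0, 0, -0.8], [0, 0, 0, 0, 0, 0, -0.8], [0, 0, 0, 0, 0, 0, -0.8], [0, 0, 0, 0, 0, 0, -0.8], [0, 0, 0, 0, 0, 0, -0.8], [0, 0, 0, 0, 0, 0, -0.8]]]' --grip_force 15

```text
clock: 22.43
ee_pos: [0.3187, -0.28, 0.0359]
orientation: [3.14, -0.0, 0.559]
ft_force: [-0.7, 0.9, 7.6]
finger_gap: 0.0307
grasp_force: 15.0
```

```bash
python3 -c "
from h import *
s=env.read_state();print(s['ee_pos'])
rows(.6336,-.2375,.18,.559)"
```

```text
[ 0.31873901 -0.2800495   0.03593108]
[9.65, 4.37, -4.79, 0.02, -0.0, 0.0]
```

Emit:
apply_moves --series '[[[0, 0, -1, 0, 0, 0, -0.8], [0, 0, -2.2, 0, 0, 0, -0.8], [0, 0, -3.5, 0, 0, 0, -0.8], [0, 0, -4.7, 0, 0, 0, -0.8], [0.4, 0.2, -5.1, 0, 0, 0, -0.8], [1.2, 0.6, -5.1, 0, 0, 0, -0.8], [2.2, 1, -5.1, 0, 0, 0, -0.8], [3.2, 1.5, -5.1, 0, 0, 0, -0.8]]]'

```text
clock: 23.1
ee_pos: [0.4243, -0.2663, 0.1891]
orientation: [3.14, -0.0, 0.558]
ft_force: [0.6, -1.5, -0.4]
finger_gap: 0.0308
grasp_force: 15.0
```

Emit:
apply_moves --series '[[[1, 0.4, 0, 0, 0, 0, -0.8], [2, 0.9, 0, 0, 0, 0, -0.8], [3, 1.3, 0, 0, 0, 0, -0.8], [4, 1.8, 0, 0, 0, 0, -0.8], [5, 2.2, 0, 0, 0, 0, -0.8], [5.8, 2.6, 0, 0, 0, 0, -0.8], [6.45, 2.87, 0, 0, 0, 0, -0.8], [6.45, 2.87, 0, 0, 0, 0, -0.8]]]'

```text
clock: 23.77
ee_pos: [0.6372, -0.2363, 0.1879]
orientation: [3.14, -0.002, 0.561]
ft_force: [1.2, -0.8, -0.4]
finger_gap: 0.0308
grasp_force: 15.0
```

Emit:
apply_moves --series '[[[0, 0, 0, 0, 0, 0, -0.8], [0, 0, 0, 0, 0, 0, -0.8], [0, 0, 0, 0, 0, 0, -0.8], [0, 0, 0, 0, 0, 0, -0.8], [0, 0, 0, 0, 0, 0, -0.8], [0, 0, 0, 0, 0, 0, -0.8]]]'

```text
clock: 24.27
ee_pos: [0.6327, -0.2374, 0.1885]
orientation: [3.141, 0.0, 0.559]
ft_force: [0.1, -0.1, 0.3]
finger_gap: 0.0306
grasp_force: 15.0
```

```bash
python3 -c "
from h import *
s=env.read_state();print(s['ee_pos'])
rows(.6336,-.2375,.0605,.559)"; python3 ov.py wrist pics/w8.png
```

```text
[ 0.63271254 -0.23742828  0.18847357]
[0.02, 0.02, 4.27, 0.0, 0.0, -0.01]
24.2667 [ 0.63271254 -0.23742828  0.18847357] [3.14145924e+00 1.00736117e-04 5.58502608e-01]
```

View pics/w8.png

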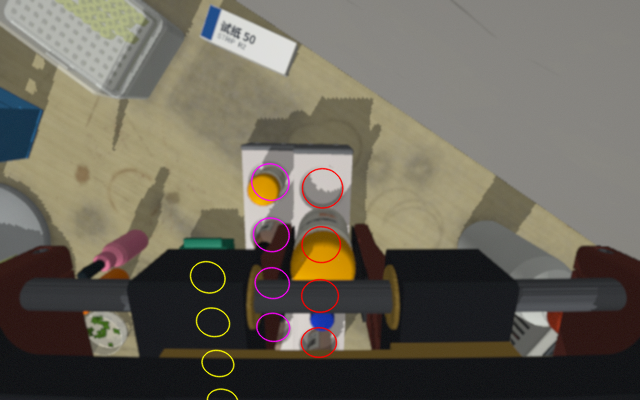

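The yellow ring for well 1 (322,188) sits on the empty well. Lowering yellow.

Emit:
apply_moves --series '[[[0, 0, 0.9, 0, 0, 0, -0.8], [0, 0, 1.9, 0, 0, 0, -0.8], [0, 0, 2.8, 0, 0, 0, -0.8], [0, 0, 3.4, 0, 0, 0, -0.8], [0, 0, 3.8, 0, 0, 0, -0.8], [0, 0, 4, 0, 0, 0, -0.8], [0, 0, 4.1, 0, 0, 0, -0.8], [0, 0, 4.15, 0, 0, 0, -0.8]]]'

```text
clock: 24.98
ee_pos: [0.6338, -0.2375, 0.0641]
orientation: [3.141, -0.0, 0.559]
ft_force: [0.6, -0.0, -0.1]
finger_gap: 0.0309
grasp_force: 15.0
```

Emit:
apply_moves --series '[[[0, 0, 0.02, 0, 0, 0, -0.8], [0, 0, 0.04, 0, 0, 0, -0.8], [0, 0, 0.07, 0, 0, 0, -0.8], [0, 0, 0.1, 0, 0, 0, -0.8], [0, 0, 0.1, 0, 0, 0, -0.8], [0, 0, 0.1, 0, 0, 0, -0.8]]]'

```text
clock: 25.48
ee_pos: [0.6335, -0.2372, 0.061]
orientation: [3.141, -0.0, 0.559]
ft_force: [0.4, -1.1, 1.2]
finger_gap: 0.0307
grasp_force: 15.0
```

Emit:
apply_moves --series '[[[0, 0, 0.02, 0, 0, 0, -0.8], [0, 0, 0.04, 0, 0, 0, -0.8], [0, 0, 0.04, 0, 0, 0, -0.8], [0, 0, 0.04, 0, 0, 0, -0.8]]]'

```text
clock: 25.82
ee_pos: [0.6336, -0.2372, 0.061]
orientation: [3.141, -0.0, 0.559]
ft_force: [-2.5, 1.1, 7.4]
finger_gap: 0.031
grasp_force: 15.0
```

Seated with a light contact. Releasing and rising.

Emit:
apply_moves --series '[[[0, 0, 0, 0, 0, 0, -0.1], [0, 0, 0, 0, 0, 0, 0], [0, 0, 0, 0, 0, 0, 0], [0, 0, 0, 0, 0, 0, 0], [0, 0, -0.6, 0, 0, 0, 0], [0, 0, -1.6, 0, 0, 0, 0], [0, 0, -2.8, 0, 0, 0, 0], [0, 0, -4, 0, 0, 0, 0]]]'

```text
clock: 26.48
ee_pos: [0.6325, -0.2368, 0.1797]
orientation: [-3.14, 0.001, 0.559]
ft_force: [-0.1, -0.6, 0.5]
finger_gap: 0.0437
grasp_force: 0.0
```

Emit:
apply_moves --series '[[[0, 0, -1.2, 0, 0, 0, 0], [0, 0, -2.4, 0, 0, 0, 0], [0, 0, -3.6, 0, 0, 0, 0], [0, 0, -4.8, 0, 0, 0, 0], [0, 0, -5, 0, 0, 0, 0], [0, 0, -5, 0, 0, 0, 0], [0, 0, -5, 0, 0, 0, 0], [0, 0, -5, 0, 0, 0, 0]]]'

```text
clock: 27.15
ee_pos: [0.6323, -0.2366, 0.3271]
orientation: [-3.138, 0.002, 0.559]
ft_force: [-0.6, -0.3, -0.8]
finger_gap: 0.0439
grasp_force: 0.0
```

```bash
python3 -c "
from h import *
a=env.snapshot('side')[110:320,190:460]
cv2.imwrite('pics/end.png',cv2.resize(a,None,fx=2.8,fy=2.8,interpolation=cv2.INTER_CUBIC))"
```

```text
(no output)
```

View pics/end.png

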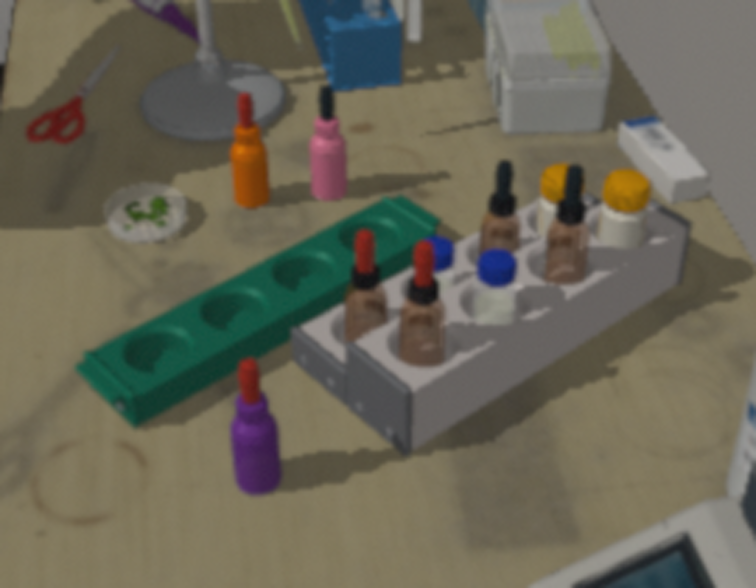

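The final view shows all four fresh bottles upright in the back wells, each behind its match: red (422,305), blue (495,285), black (568,230) and yellow (625,210). The opened bottles still stand in front, the carrier is empty, and the look-alikes are untouched.

```bash
python3 -c "
from plant import env
print(env.finish_job())"
```

```text
the job is handed in; nothing more can be done
None
```

All four fresh bottles were lowered upright into the back wells, each behind the opened bottle of its kind, and the job was handed in at about 27 s on the robot's clock.

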